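# Hold the spring clip open over the stock card

### The arm

A 6-joint arm with a two-finger parallel gripper is mounted at the origin on the work surface. World frame = base frame: x ahead of the robot, y to its left, z up, the work surface at z = 0. Lengths are in m, angles in rad, forces in N, time in s.
With the tool pointing down it reaches from about 0.375 to 0.9 m from the base axis. Payload 3.1 kg.
Tool frame: the origin (TCP) lies on the front face of the gripper's body, between the roots of the fingers; the fingertips stand 73 mm ahead of it and the grasp point (between the pads) lies 54 mm ahead of it (manip.finger_overhang is the distance from the TCP to the fingertips, in m); z points along the fingers, y is the direction in which the jaws open and shut (so a half turn about z gives the same grasp; the last joint's range is limited). The gripper opens to 85 mm and grips with 20 to 120 N. Pads are 22 mm wide; open, the fingers measure 114 mm over their backs; the gripper's body (76 mm by 85 mm) begins 54 mm behind the grasp point. The pads swing forward as they close: fully open they stand 13 mm farther back than shut.
Start: joints at [-1.373, 0.527, 1.433, -0, 1.181, -0.178], TCP at [0.229, -0.581, 0.304] pointing down, gripper open.
Joint ranges: [-3.08, 3.08], [-0.75, 2.2], [0.22, 2.44], [-1.43, 4.57], [0, 2.65], [-2.85, 2.85]. Speed limits (rad/s): [2.79, 2.79, 3.14, 3.14, 3.14, 3.14].

### API

Orientations are given as a unit quaternion [x, y, z, w].
In Python, from station import manip gives the robot as it stands.
- The arm moves only by the tool apply_moves, never from a script. Its argument "increments" is a list that holds one entry, the list of rows, each a list of 4 numbers: the shift along the tool's x, y, z in m, then the turn about the tool's z in degrees. In form: [[[dx, dy, dz, spin], ...]]. A call has 1 to 5 rows; each row shifts and turns the pose as measured when the row begins, along the tool's axes as they then stand; what a row does not reach is not made up. A row lasts 1/10 s, in which the tool goes at most 50 mm and 8.59 degrees, less where a joint would pass 70% of its speed; a pose out of reach is approached as far as the arm can. A call with a gripper value outside its range is refused whole. "fingers" is the opening, from 0 (shut) to 1 (fully open), set as the call begins (left out, the last holds). The fingers move at their own pace and stop on an object; "newtons" is the grip in N (left out, the last holds). Time passes only in rows, so rows that do not move let the fingers close. It gives the time, the measured TCP pose, the force and the opening at its end, in the units of the state.
- manip.sense(): the state, without advancing time (a new reading comes with each control period).
- manip.snapshot(name): name is "scene" or "top"; returns (picture, depth): 400x640x3 uint8, red, green, blue; 400x640 float32, m along the optical axis (not along the pixel's ray), 0 where there is no reading.
- manip.camera_model(name): a dict with "mtx" (3x3 intrinsics, pixels), "R" (3x3) and "t" (3): a world point X has camera coordinates R X + t. Camera axes: x right, y down, z forward; pixel columns grow to the right and rows downward; lengths in m; the calibration is good to about 2 mm. A picture is of the moment at which its call begins. camera_model takes no time and is no camera call.
- manip.sign_off(): hands the job in, once; it reports no verdict.
The state is a dict: "t": time; "q": joint angles; "qd": joint speeds; "tau": joint torques, N m; "tcp_pos": TCP position; "tool_rot": TCP orientation; "force": force on the tool from outside, world axes, zero at the start; "ft_torque": the same for the moment, N m; "finger_gap": opening from 0.0 (shut) to 1.0 (fully open).
Only numpy, scipy, OpenCV 4.12 (cv2) and the standard library are available. Lean on these libraries where they do the work, as an engineer would, in place of code of your own. Each camera call takes 0.05 s, during which the arm holds its last target.

### The job

In the parts store, first slide the black selector grip on top of the grey card holder all the way to its end stop, so that the stock card comes out of the holder's end. Then squeeze the handles of the spring clip, lift it off the wall of the parts bin, and hold it gaping around the top edge of the bared card, one jaw well down on either side and nothing of it touching the card, so that a delivery slip can be put in. Finish while still holding the clip squeezed open there, and leave the other things on the table where they are.

Things in the scene. Friction and masses are not known exactly. Their poses are not given: they have to be found in the camera images.
- holder: fixed grey sheet-metal card holder, a plain closed box 50 (x) x 120 (y) x 72 mm high on a thin dark foot of 64 x 130 mm. Origin: centre of its underside, on the table; z up. Its own +y end has an upright slit from which the card comes out; a slot in its top runs along y.
- selector (a joint): travel of the selector grip along the holder's own +y, in m: 0 = card in, 0.075 = end stop, card fully out. It starts between 0 and 0.03, takes about 1.5 N to slide and stays where it is left.
- selector_grip (a point): the selector grip, a ribbed black block 18 (holder x) x 30 (holder y) x 32 mm high on top of the holder; this point is its centre, 22 mm above the holder's top face and 94 mm above the table. It is pinched across its 18 mm from above, or pushed.
- card_edge (a point): stiff white stock card, 3 mm thick (its x), upright, carried along by the selector grip. Axes are the holder's. This point lies on its top edge (66 mm above the table), mid thickness, 38 mm short of its leading (+y) end. When fully out, 78 mm of it show beyond the holder's end and this point is in the middle of that bare part; its lower edge is 10 mm above the table.
- bin: fixed open cardboard parts bin, 120 (x) x 130 (y) x 70 mm high, walls 4 mm thick, loose hardware up to about 35 mm high inside. Origin: centre of its underside, on the table. The clip bites its -x wall (the one nearer the robot).
- clip: steel spring clip of two levers on a pin, like a large clothes peg, about 93 mm long and 32 mm wide, 60 to 130 g; it stands astride the bin wall with its handles up and its jaws down. Origin: on the pin; at the start 90 mm above the table, 20 mm above the bin's rim. Its y runs along the pin (and the bin wall), x across the levers, z up towards the handles; the body is lever a, on the +x side. It stands square to the bin's wall.
- clip_lever (a joint): how far lever b is turned against lever a, in rad: 0 = biting the 4 mm bin wall, 0.5 = fully open at its stop. Pressing the handles together opens the jaws: jaw gap is about 4 mm + 36 mm per rad (22 mm at 0.5). The spring takes about 4 N at each handle to start opening and 9 N fully open, and shuts the clip when let go. While the clip is squeezed, its pin sinks about 5 mm relative to the handle ends.
- handle_a (a point): centre of the rubber roll (10 mm thick, 32 mm long along the pin) at the end of lever a's handle, 46 mm above the pin. Biting, the rolls are 48 mm apart, 58 mm over their outsides; fully open 34 mm over their outsides. The clip is squeezed from above across the two rolls.
- handle_b (a point): the same on lever b.
- jaw_a (a point): lower end of lever a's jaw, on its inner (gripping) face, 42 mm below the pin; the jaw pad is 7 mm thick and 32 mm wide.
- jaw_b (a point): the same on lever b.
- jar: bystander: small closed jar, 38 mm across, 48 mm high; origin under its centre.
- wrench: bystander: steel wrench, 150 mm long, lying on the table.
- tape: bystander: roll of tape, 72 mm across, 24 mm high.
- carton: bystander: small carton 70 x 90 x 45 mm.
- can: bystander: aluminium can, 60 mm across, 85 mm high.
- spool: bystander: wooden spool, 56 mm across, 36 mm high.
- screwdriver: bystander: screwdriver, 170 mm long, lying on the table.

How it is judged:
On the way, in this order (a step that is already met when the one before it is completed fails the run):
1. the selector is at its end stop (within 4 mm), the clip still on the bin (value of joint selector above 0.071 m and z of clip in the frame of bin below 0.11 m), for 0.2 s.
2. the clip is lifted clear of the bin, squeezed in the fingers (z of each of jaw_a, jaw_b in the frame of bin above 0.074 m and contact force between the fingers and clip above 3 N), for 0.2 s.
At the end, for the whole second after the job is handed in: Selector within 4 mm of its stop; fingers hold the clip (over 3 N) open over 0.25 rad; jaw ends on opposite card faces, over 3 mm from its mid plane, over 8 mm below its top edge, within 32 mm of the bare part's middle; clip still and bearing (over 0.5 N) on neither card, holder nor bin (value of joint selector above 0.071 m and value of joint clip_lever above 0.25 rad and ((x of jaw_a in the frame of card_edge above 0.003 m and x of jaw_b in the frame of card_edge below -0.003 m) or (x of jaw_b in the frame of card_edge above 0.003 m and x of jaw_a in the frame of card_edge below -0.003 m)) and z of each of jaw_a, jaw_b in the frame of card_edge below -0.008 m and y of jaw_a in the frame of card_edge between -0.032 and 0.032 m and y of jaw_b in the frame of card_edge between -0.032 and 0.032 m and contact force between the fingers and clip above 3 N and contact force between clip and holder below 0.5 N and contact force between clip and bin below 0.5 N and height (world z) of clip above 0.06 m and linear speed of clip below 0.03 m/s); the arm keeps its last pose, push and grip.
It fails at once if a bystander is moved by more than 30 mm (distance of any of jar, wrench, tape, carton, can, spool, screwdriver from where it was at the start of the episode above 0.03 m).
It also fails if it takes over 51 s, if anything falls off the work surface, if the arm or the gripper's body presses on something with over 40 N, if the wrist force passes 120 N, or if a joint passes its speed limit or range.

## Working session

There is one attempt and no reset: what is moved stays moved. The work goes in short steps, Python scripts to look and compute and a tool call to move; the robot and the scene stay as the last step left them, time stands still between calls to the robot, and variables do not carry over. Pictures are saved under pics/ and viewed, and the job is handed in when it is done.

Besides the shell and the picture viewer there is one more tool, called by a JSON object that holds its "name" and its "arguments", one argument or row to a line. apply_moves: Moves the arm, as the interface text tells. Its arguments: {"type":"object","properties":{"increments":{"type":"array","items":{"type":"array","items":{"type":"array","items":{"type":"number"}}}},"fingers":{"type":"number"},"newtons":{"type":"number"}},"required":["increments"]}

```bash
ls; mkdir -p pics; python3 - <<'E'
from station import manip
import cv2,numpy as np
for n in("scene","top"):
    p,d=manip.snapshot(n); cv2.imwrite(f"pics/{n}0.png",p[:,:,::-1]); np.savez(f"{n}0.npz",p=p,d=d)
    m=manip.camera_model(n);print(n,m)
print(manip.sense())
E
```

```text
pics
scene {'mtx': array([[433.19473813,   0.        , 318.79513352],
       [  0.        , 433.19473813, 194.36560812],
       [  0.        ,   0.        ,   1.        ]]), 'R': array([[-0.71369234,  0.70043425, -0.00592499],
       [ 0.36279328,  0.36239817, -0.85851535],
       [-0.59918635, -0.61486537, -0.51275364]]), 't': array([ 0.4479665 , -0.09357818,  1.47329802])}
top {'mtx': array([[387.85290996,   0.        , 315.77975683],
       [  0.        , 387.85290996, 203.26869631],
       [  0.        ,   0.        ,   1.        ]]), 'R': array([[ 0.02123148, -0.99908635, -0.03709037],
       [-0.99608417, -0.01795392, -0.08656775],
       [ 0.08582273,  0.03878309, -0.99555529]]), 't': array([-0.03378118,  0.57940347,  0.81498264])}
{'t': 0.1, 'q': array([-1.37348064e+00,  5.28398776e-01,  1.43378168e+00, -3.94355490e-06,
        1.18139695e+00, -1.78468495e-01]), 'qd': array([-0.00189112, -0.00125213, -0.00135004,  0.00064572, -0.00046355,
       -0.00032071]), 'tau': array([-2.46882082e-04, -4.43304920e+01, -1.78586411e+01, -1.88076156e-04,
        3.89890556e-03,  3.41264467e-05]), 'tcp_pos': array([ 0.22932062, -0.58086639,  0.30301323]), 'tool_rot': array([ 9.82399527e-01,  1.86789146e-01, -1.11749679e-05, -9.92316527e-04]), 'force': array([ 0.35413369, -0.40804606,  0.44047865]), 'ft_torque': array([-0.04322438,  0.05815508, -0.01436987]), 'finger_gap': 1.001654949550081}
```

View pics/scene0.png

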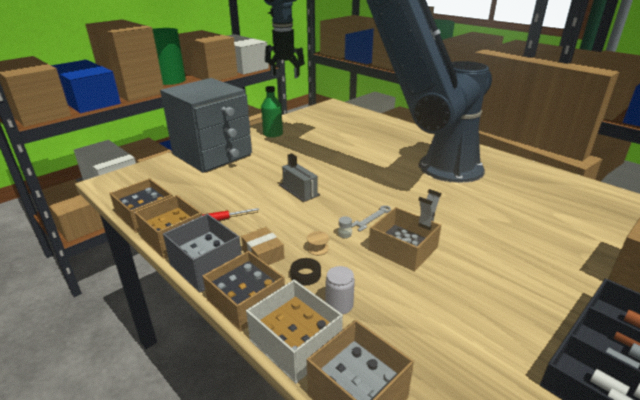

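View pics/top0.png

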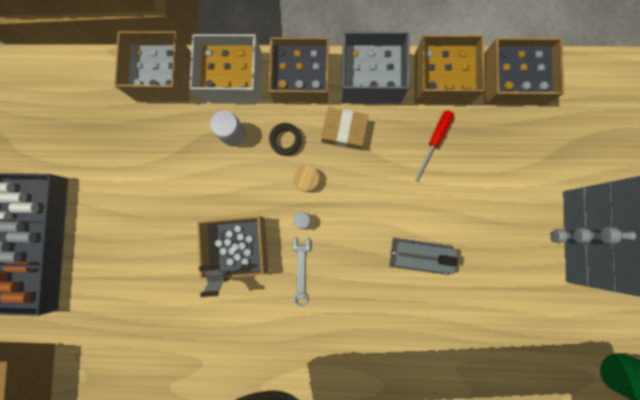

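```bash
python3 - <<'E'
import cv2,numpy as np
a=cv2.imread("pics/top0.png");b=cv2.imread("pics/scene0.png")
c1=cv2.resize(a[200:310,190:320],None,fx=3,fy=3,interpolation=2)
c2=cv2.resize(a[220:290,370:480],None,fx=3,fy=3,interpolation=2)
c3=cv2.resize(b[180:280,350:460],None,fx=3,fy=3,interpolation=2)
c4=cv2.resize(b[140:210,260:340],None,fx=3,fy=3,interpolation=2)
o=np.zeros((600,760,3),np.uint8)
for c,(y,x) in((c1,(0,0)),(c2,(0,400)),(c3,(335-35,400)),(c4,(335,0))):
    h=min(c.shape[0],600-y);w=min(c.shape[1],760-x);o[y:y+h,x:x+w]=c[:h,:w]
cv2.imwrite("pics/crop0.png",o)
E
```

```text
(no output)
```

View pics/crop0.png

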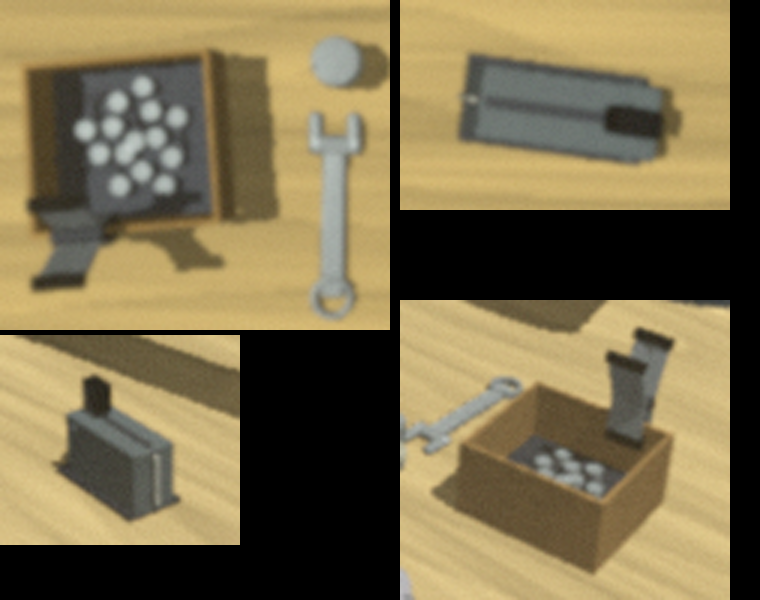

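```bash
cat > h.py <<'E'
import numpy as np,cv2
from station import manip
def cloud(n,d):
    m=manip.camera_model(n);K=m["mtx"];v,u=np.mgrid[0:400,0:640]
    c=np.stack([(u-K[0,2])/K[0,0]*d,(v-K[1,2])/K[1,1]*d,d],-1)
    X=(c-m["t"])@m["R"]; X[d<=0]=np.nan; return X
def ray(n,u,v,z):
    m=manip.camera_model(n);K=m["mtx"];r=m["R"].T@np.array([(u-K[0,2])/K[0,0],(v-K[1,2])/K[1,1],1]);o=-m["R"].T@m["t"]
    return o+r*(z-o[2])/r[2]
def proj(n,X):
    m=manip.camera_model(n);c=m["R"]@np.asarray(X)+m["t"];p=m["mtx"]@c;return p[:2]/p[2]
def rect(P):
    (c,s,a)=cv2.minAreaRect((P[:,:2]*1000).astype(np.float32));return np.round(c,1),np.round(s,1),round(a,1)
E
python3 - <<'E'
from h import *
for n in("top","scene"):
    f=np.load(f"{n}0.npz");X=cloud(n,f["d"])
    print(n,"table z",np.nanmedian(X[300:320,330:340,2]) if n=="top" else np.nanmedian(X[190:200,480:500,2]))
    if n=="top": hb=proj(n,[.5,-.2,.07]);print(ray(n,425,256,.07),ray(n,451,260,.11),ray(n,232,245,.07),ray(n,230,275,.13))
    C=ray("top",425,256,.072);B=ray("top",232,245,.07)
    for nm,c,r,zs in(("holder",C,.09,[(.062,.08)]),("grip",C,.09,[(.085,.13)]),("bin",B,.1,[(.06,.08)]),("clip",B,.12,[(.085,.12),(.12,.15)])):
        near=np.hypot(X[...,0]-c[0],X[...,1]-c[1])<r
        for a,b in zs:
            P=X[near&(X[...,2]>a)&(X[...,2]<b)]
            print(nm,a,b,len(P),rect(P) if len(P)>4 else None,np.round(np.percentile(P,[2,50,98],axis=0),3).tolist() if len(P) else '')
E
```

```text
top table z -0.00044028304328648505
[ 0.47403596 -0.24519202  0.07      ] [ 0.46935485 -0.28430931  0.11      ] [0.48734545 0.14534487 0.07      ] [0.43287465 0.13167627 0.13      ]
holder 0.062 0.08 1352 (array([ 471.8, -243.9]), array([124.6,  50.6]), 82.7) [[0.445, -0.301, 0.068], [0.474, -0.239, 0.071], [0.499, -0.187, 0.074]]
grip 0.085 0.13 185 (array([ 467.3, -281.2]), array([30.3, 18.6]), 82.9) [[0.458, -0.295, 0.086], [0.468, -0.279, 0.108], [0.477, -0.266, 0.112]]
bin 0.06 0.08 590 (array([478.6, 151.2]), array([127.4, 131.1]), 5.9) [[0.419, 0.082, 0.061], [0.487, 0.15, 0.069], [0.545, 0.219, 0.073]]
clip 0.085 0.12 313 (array([421.7, 171.3]), array([34.3, 35.1]), 4.3) [[0.404, 0.154, 0.088], [0.421, 0.17, 0.098], [0.438, 0.186, 0.119]]
clip 0.12 0.15 246 (array([422., 171.]), array([57.9, 32.4]), 5.6) [[0.394, 0.153, 0.121], [0.404, 0.169, 0.139], [0.451, 0.188, 0.142]]
scene table z -0.0007945164295660688
holder 0.062 0.08 356 (array([ 472.1, -242.3]), array([127.7,  53.6]), 83.9) [[0.449, -0.299, 0.063], [0.479, -0.233, 0.07], [0.501, -0.184, 0.074]]
grip 0.085 0.13 87 (array([ 468.7, -280.5]), array([33.5, 18.1]), 86.2) [[0.461, -0.295, 0.086], [0.473, -0.274, 0.101], [0.477, -0.264, 0.11]]
bin 0.06 0.08 664 (array([478.5, 151.7]), array([131.1, 132. ]), 6.7) [[0.417, 0.086, 0.06], [0.478, 0.164, 0.067], [0.546, 0.221, 0.077]]
clip 0.085 0.12 194 (array([421.5, 172.9]), array([43. , 32.8]), 7.4) [[0.402, 0.158, 0.086], [0.429, 0.177, 0.105], [0.442, 0.188, 0.119]]
clip 0.12 0.15 207 (array([423.3, 171.8]), array([59.6, 33.3]), 7.5) [[0.395, 0.155, 0.12], [0.404, 0.172, 0.133], [0.451, 0.19, 0.142]]
```

```bash
cat >> h.py <<'E'
from scipy.spatial.transform import Rotation as Ro
def st():
    s=manip.sense();R=Ro.from_quat(s["tool_rot"]).as_matrix()
    return s,R,np.degrees(np.arctan2(R[1,0],R[0,0]))
def go(x,y,z,yaw):
    "remaining shift in present tool axes, spin deg"
    s,R,a=st();d=np.array([x,y,z])-s["tcp_pos"];sp=-((yaw-a+180)%360-180)
    print("t",round(s["t"],2),"tcp",np.round(s["tcp_pos"],4),"yaw",round(a,2),"tilt",np.round(R[:2,2],4),"gap",round(s["finger_gap"],3),"F",np.round(s["force"],1),
     "\n tool d",np.round(R.T@d*1000,1),"spin",round(sp,2))
E
python3 - <<'E'
from h import *
for n in("top","scene"):
    X=cloud(n,np.load(f"{n}0.npz")["d"])
    P=X[(X[...,2]>.03)&(X[...,0]>.1)&(X[...,0]<.7)&(X[...,1]<-.36)&(X[...,1]>-.9)&(X[...,2]<.4)]
    g=np.round(P[:,:2]/.05).astype(int)
    for k in np.unique(g,axis=0): 
        q=P[(g==k).all(1)]
        if len(q)>10: print(n,k*.05,len(q),q[:,2].max().round(2),end=' | ')
    print()
go(.4675,-.281,.25,82.8)
E
```

```text
top [ 0.2  -0.65] 80 0.09 | top [ 0.2 -0.6] 37 0.1 | top [ 0.25 -0.65] 301 0.1 | top [ 0.25 -0.6 ] 544 0.11 | top [ 0.3  -0.65] 132 0.08 | top [ 0.4  -0.55] 69 0.21 | top [ 0.45 -0.55] 1947 0.21 | top [ 0.5  -0.55] 1652 0.22 | top [ 0.5 -0.5] 486 0.22 | top [ 0.55 -0.55] 1772 0.22 | top [ 0.55 -0.5 ] 227 0.22 | top [ 0.6  -0.55] 1688 0.22 | 
scene [ 0.2  -0.65] 20 0.15 | scene [ 0.2 -0.6] 14 0.12 | scene [ 0.2  -0.55] 192 0.4 | scene [ 0.2 -0.5] 110 0.35 | scene [ 0.25 -0.65] 492 0.35 | scene [ 0.25 -0.6 ] 436 0.4 | scene [ 0.25 -0.55] 338 0.4 | scene [ 0.3  -0.65] 135 0.13 | scene [ 0.4  -0.55] 22 0.24 | scene [ 0.45 -0.75] 57 0.24 | scene [ 0.45 -0.7 ] 62 0.24 | scene [ 0.45 -0.65] 66 0.24 | scene [ 0.45 -0.6 ] 74 0.24 | scene [ 0.45 -0.55] 748 0.24 | scene [ 0.5  -0.75] 55 0.24 | scene [ 0.5 -0.7] 63 0.24 | scene [ 0.5  -0.65] 68 0.24 | scene [ 0.5 -0.6] 70 0.24 | scene [ 0.5  -0.55] 593 0.24 | scene [ 0.5 -0.5] 101 0.21 | scene [ 0.55 -0.75] 58 0.24 | scene [ 0.55 -0.7 ] 66 0.24 | scene [ 0.55 -0.65] 74 0.24 | scene [ 0.55 -0.6 ] 71 0.24 | scene [ 0.55 -0.55] 861 0.24 | scene [ 0.55 -0.5 ] 91 0.21 | scene [ 0.6  -0.75] 380 0.24 | scene [ 0.6 -0.7] 455 0.24 | scene [ 0.6  -0.65] 478 0.24 | scene [ 0.6 -0.6] 507 0.24 | scene [ 0.6  -0.55] 1033 0.24 | 
t 0.1 tcp [ 0.2293 -0.5809  0.303 ] yaw 21.53 tilt [-0.0004  0.0019] gap 1.002 F [ 0.4 -0.4  0.4] 
 tool d [ 331.6 -191.4   53.5] spin -61.27
```

{"name": "apply_moves", "arguments": {
  "increments": [
    [[0.035, -0.02, 0, 0], [0.035, -0.02, 0, 0], [0.035, -0.02, 0, 0], [0.035, -0.02, 0, 0], [0.035, -0.02, 0, 0]]
  ],
  "fingers": 1,
  "newtons": 30
}}

```text
t: 0.6
tcp_pos: [0.3554, -0.4236, 0.3001]
tool_rot: [0.983, 0.182, -0.001, -0.001]
force: [-0.0, -0.7, 0.8]
finger_gap: 1.001
```

{"name": "apply_moves", "arguments": {
  "increments": [
    [[0.035, -0.02, 0, -8], [0.035, -0.015, 0, -8], [0.035, -0.01, 0, -8], [0, 0, 0, -8], [0, 0, 0, -8]]
  ]
}}

```text
t: 1.1
tcp_pos: [0.4304, -0.3225, 0.2984]
tool_rot: [0.853, 0.522, 0.0, -0.004]
force: [-0.0, -0.4, -0.3]
finger_gap: 0.999
```

```bash
python3 -c "
from h import *
go(.4675,-.281,.25,82.8)"
```

```text
t 1.1 tcp [ 0.4304 -0.3225  0.2984] yaw 62.87 tilt [-0.0044  0.0079] gap 0.999 F [-0.  -0.4 -0.3] 
 tool d [53.6 14.4 48.6] spin -19.93
```

{"name": "apply_moves", "arguments": {
  "increments": [
    [[0.02, 0.005, 0.0, -7], [0.02, 0, 0.02, -7], [0.015, 0, 0.02, -6], [0.0, 0, 0.01, 0], [0, 0, 0, 0]]
  ]
}}

```text
t: 1.6
tcp_pos: [0.4549, -0.271, 0.2466]
tool_rot: [0.745, 0.668, 0.001, -0.004]
force: [-0.4, -0.3, 0.1]
finger_gap: 1.002
```

```bash
python3 -c "
from h import *
go(.468,-.281,.158,82.8)"
```

```text
t 1.6 tcp [ 0.4549 -0.271   0.2466] yaw 83.75 tilt [-0.005   0.0075] gap 1.002 F [-0.4 -0.3  0.1] 
 tool d [-9.2 14.6 88.5] spin 0.95
```

{"name": "apply_moves", "arguments": {
  "increments": [
    [[-0.009, 0.0145, 0.0, 1], [0, 0, 0.03, 0], [0, 0, 0, 0]]
  ]
}}

```text
t: 1.9
tcp_pos: [0.4688, -0.2843, 0.2172]
tool_rot: [0.753, 0.658, 0.0, -0.003]
force: [-0.7, 0.7, -0.8]
finger_gap: 1.0
```

```bash
python3 -c "
from h import *
go(.468,-.281,.158,82.8)"
```

```text
t 1.9 tcp [ 0.4688 -0.2843  0.2172] yaw 82.3 tilt [-0.0033  0.005 ] gap 1.0 F [-0.7  0.7 -0.8] 
 tool d [ 2.9 -1.  59.3] spin -0.5
```

{"name": "apply_moves", "arguments": {
  "increments": [
    [[0.003, -0.001, 0.02, -0.5], [0, 0, 0.02, 0], [0, 0, 0.018, 0], [0, 0, 0, 0]]
  ]
}}

```text
t: 2.3
tcp_pos: [0.4702, -0.2868, 0.1633]
tool_rot: [0.753, 0.658, 0.001, 0.002]
force: [-0.4, 0.0, -0.3]
finger_gap: 0.999
```

{"name": "apply_moves", "arguments": {
  "increments": [
    [[0, 0, 0, 0], [0, 0, 0, 0], [0, 0, 0, 0], [0, 0, 0, 0], [0, 0, 0, 0]]
  ],
  "fingers": 0,
  "newtons": 30
}}

```text
t: 2.8
tcp_pos: [0.4662, -0.2872, 0.1683]
tool_rot: [0.752, 0.659, -0.003, -0.001]
force: [-8.5, -0.8, -2.0]
finger_gap: 0.2
```

```bash
python3 -c "
from h import *
go(.468,-.281,.158,82.8)"
```

```text
t 2.8 tcp [ 0.4662 -0.2872  0.1683] yaw 82.49 tilt [-0.0057 -0.0017] gap 0.2 F [-8.5 -0.8 -2. ] 
 tool d [ 6.4  1.  10.3] spin -0.31
```

{"name": "apply_moves", "arguments": {
  "increments": [
    [[0.012, 0, 0.001, -0.3], [0.015, 0, 0.001, 0], [0.015, 0, 0.001, 0], [0.01, 0, 0.001, 0], [0.008, 0, 0, 0]]
  ]
}}

```text
t: 3.3
tcp_pos: [0.473, -0.2273, 0.1684]
tool_rot: [0.75, 0.662, -0.005, 0.002]
force: [-0.3, -1.7, -7.7]
finger_gap: 0.2
```

```bash
python3 -c "
from h import *
go(.4777,-.208,.162,82.8)"
```

```text
t 3.3 tcp [ 0.473  -0.2273  0.1684] yaw 82.85 tilt [-0.0048 -0.0086] gap 0.2 F [-0.3 -1.7 -7.7] 
 tool d [19.8  2.3  6.2] spin 0.05
```

{"name": "apply_moves", "arguments": {
  "increments": [
    [[0.006, 0.001, 0.001, 0], [0.006, 0, 0.001, 0], [0.005, 0, 0, 0], [0.004, 0, 0, 0]]
  ]
}}

```text
t: 3.7
tcp_pos: [0.4746, -0.2157, 0.1685]
tool_rot: [0.744, 0.668, -0.015, 0.01]
force: [-7.2, -12.9, -2.9]
finger_gap: 0.197
```

```bash
python3 - <<'E'
from h import *
go(.4777,-.208,.162,82.8)
for n in("top","scene"):
    p,d=manip.snapshot(n); cv2.imwrite(f"pics/{n}1.png",p[:,:,::-1])
    np.savez(f"{n}1.npz",p=p,d=d)
a=cv2.imread("pics/top1.png");b=cv2.imread("pics/scene1.png")
cv2.imwrite("pics/crop1.png",np.vstack([cv2.resize(a[200:300,330:490],None,fx=3,fy=3),cv2.resize(b[110:210,230:390],None,fx=3,fy=3)]))
E
```

```text
t 3.7 tcp [ 0.4746 -0.2157  0.1685] yaw 83.86 tilt [-0.0103 -0.0349] gap 0.197 F [ -7.2 -12.9  -2.9] 
 tool d [8.2 2.3 6.2] spin 1.06
```

View pics/crop1.png

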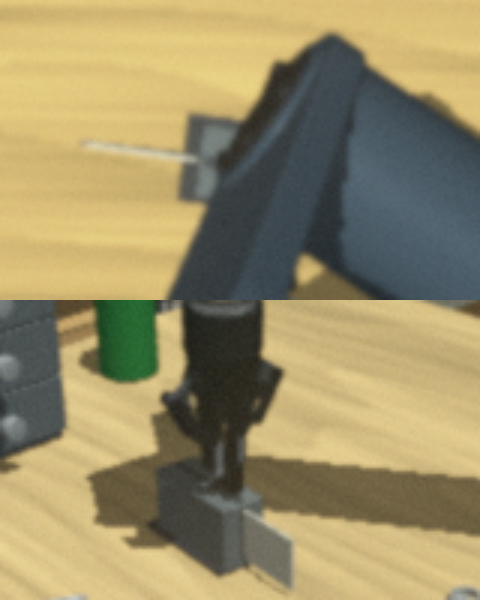

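```bash
python3 - <<'E'
from h import *
H=np.array([.472,-.2433]);yv=np.array([.1254,.992])
for n in("top","scene"):
    X=cloud(n,np.load(f"{n}1.npz")["d"])
    Q=X[...,:2]-H; u=Q@yv; w=Q@np.array([yv[1],-yv[0]])
    m=(u>.07)&(u<.17)&(np.abs(w)<.02)&(X[...,2]>.02)&(X[...,2]<.09)
    P=X[m];print(n,len(P),"u",np.percentile(u[m],[0,2,98,100]).round(4),"w",np.percentile(w[m],[2,50,98]).round(4),"z",P[:,2].max().round(3),P[:,2].min().round(3))
    t=m&(X[...,2]>.055)
    if t.sum()>5:
        f=np.polyfit(u[t],w[t],1);print("slope deg",np.degrees(f[0]),"w at 99",np.polyval(f,.099),t.sum())
E
```

```text
top 57 u [0.0706 0.0717 0.133  0.1331] w [-0.0025 -0.0009  0.0006] z 0.068 0.023
slope deg -0.6491413808687287 w at 99 -0.0010369841615780247 48
scene 203 u [0.0701 0.0736 0.1332 0.1374] w [-0.0046 -0.0007  0.0025] z 0.067 0.02
slope deg -1.0719352931857986 w at 99 -0.0008612639538292956 54
```

{"name": "apply_moves", "arguments": {
  "increments": [
    [[0.0, 0, 0, 0], [0, 0, 0, 0], [0, 0, 0, 0]]
  ],
  "fingers": 1
}}

```text
t: 4.1
tcp_pos: [0.4753, -0.2155, 0.1684]
tool_rot: [0.745, 0.667, -0.015, 0.01]
force: [0.1, 0.6, -0.5]
finger_gap: 0.705
```

```bash
python3 -c "
from h import *
go(.4777,-.208,.25,82.8)"
```

```text
t 4.1 tcp [ 0.4753 -0.2155  0.1684] yaw 83.73 tilt [-0.0089 -0.0342] gap 0.705 F [ 0.1  0.6 -0.5] 
 tool d [  4.8   1.2 -81.8] spin 0.93
```

{"name": "apply_moves", "arguments": {
  "increments": [
    [[0.0, 0, -0.01, 0], [0, 0, -0.03, 0], [0, 0, -0.04, 0], [0, 0, -0.03, 0], [0, 0, 0, 0]]
  ]
}}

```text
t: 4.6
tcp_pos: [0.4772, -0.2086, 0.2835]
tool_rot: [0.744, 0.668, -0.014, 0.008]
force: [-0.7, -0.6, 0.2]
finger_gap: 1.0
```

```bash
cat >> h.py <<'E'
def gog(x,y,z,yaw,reach=.054):
    s,R,a=st();g=s["tcp_pos"]+R[:,2]*reach;sp=-((yaw-a+180)%360-180)
    print("t",round(s["t"],2),"grasp",np.round(g,4),"yaw",round(a,2),"tilt",np.round(R[:2,2],4),"gap",round(s["finger_gap"],3),"F",np.round(s["force"],1),
     "\n tool d",np.round(R.T@(np.array([x,y,z])-g)*1000,1),"spin",round(sp,2))
E
python3 -c "
from h import *
gog(.4223,.1713,.22,96.3)"
```

```text
t 4.6 grasp [ 0.4767 -0.2103  0.2296] yaw 83.86 tilt [-0.0094 -0.0307] gap 1.0 F [-0.7 -0.6  0.2] 
 tool d [373.7 -94.8  -1.7] spin -12.44
```

{"name": "apply_moves", "arguments": {
  "increments": [
    [[0.04, -0.01, 0, -2.5], [0.042, -0.01, 0, -2.5], [0.044, -0.008, 0, -2.5], [0.045, -0.006, 0, -2.5], [0.045, -0.003, 0, -2.4]]
  ]
}}

```text
t: 5.1
tcp_pos: [0.4451, 0.0107, 0.2783]
tool_rot: [0.668, 0.744, -0.013, 0.012]
force: [0.9, -0.4, 0.1]
finger_gap: 1.0
```

```bash
python3 - <<'E'
from h import *
gog(.4223,.1713,.22,96.3)
for n in("top","scene"):
    p,d=manip.snapshot(n); cv2.imwrite(f"pics/{n}2.png",p[:,:,::-1]); X=cloud(n,d)
    for nm,c,r,zs in(("holder",[.472,-.243],.09,[(.062,.08)]),("grip",[.474,-.22],.07,[(.085,.13)])):
        near=np.hypot(X[...,0]-c[0],X[...,1]-c[1])<r
        for a,b in zs:
            P=X[near&(X[...,2]>a)&(X[...,2]<b)]
            if len(P)>4:print(n,nm,len(P),rect(P))
E
```

```text
t 5.1 grasp [0.4451 0.0088 0.2243] yaw 96.19 tilt [ 0.0002 -0.035 ] gap 1.0 F [ 0.9 -0.4  0.1] 
 tool d [164.   -5.2  -1.4] spin -0.11
top holder 1373 (array([ 473.2, -230. ]), array([152.6,  50.6]), 83.0)
top grip 170 (array([ 475.6, -210.9]), array([29.5, 18.5]), 82.4)
scene holder 341 (array([ 473.4, -229.5]), array([149.8,  53.1]), 85.6)
scene grip 94 (array([ 476.4, -207.7]), array([29. , 20.4]), 82.6)
```

```bash
python3 - <<'E'
import cv2,numpy as np
a=cv2.imread("pics/top2.png");b=cv2.imread("pics/scene2.png")
cv2.imwrite("pics/crop2.png",np.vstack([cv2.resize(a[220:290,340:480],None,fx=5,fy=5,interpolation=2)[:300],cv2.resize(b[140:200,260:400],None,fx=5,fy=5,interpolation=2)]))
E
```

```text
(no output)
```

View pics/crop2.png

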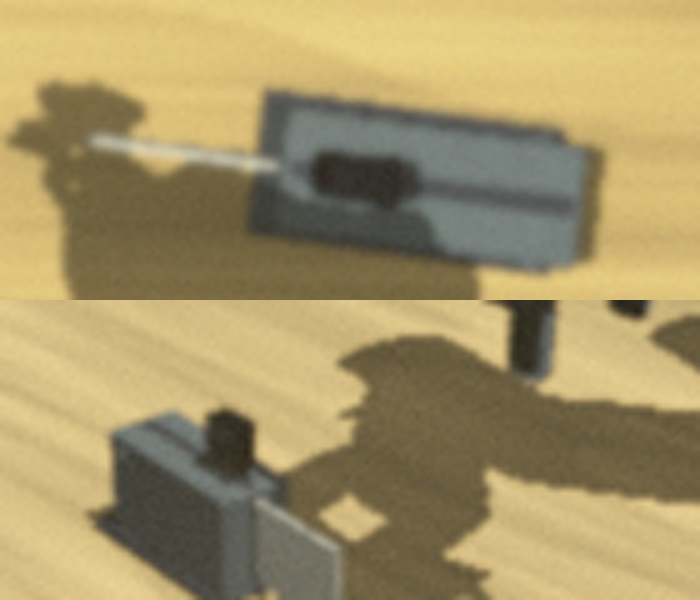

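```bash
python3 - <<'E'
from h import *
a=ray("top",340+278/5,220+166/5,.066);b=ray("top",340+90/5,220+140/5,.066);print(a,b,np.linalg.norm(a-b)*1000,np.degrees(np.arctan2(*(b-a)[[1,0]])))
c=ray("top",340+285/5,220+150/5,.072);d=ray("top",340+582/5,220+205/5,.072);print(c,d,np.linalg.norm(c-d))
p,_=manip.snapshot("top")
H=np.array([.472,-.2433]);yv=np.array([.1219,.9925]);xv=np.array([.9925,-.1219])
# brightness profile along card edge line
g=p.astype(int).min(2)
for u in np.arange(.05,.15,.004):
    vals=[]
    for w in np.arange(-.006,.0061,.002):
        q=H+u*yv+w*xv;x,y=proj("top",[q[0],q[1],.066]);vals.append(g[int(round(y)),int(round(x))])
    print(round(u,3),vals)
E
```

```text
[ 0.47811979 -0.18739936  0.066     ] [ 0.48686666 -0.11163485  0.066     ] 76.26774811456463 83.41446405152523
[ 0.48477775 -0.1891631   0.072     ] [ 0.46567846 -0.30651709  0.072     ] 0.11889803077237149
0.05 [np.int64(112), np.int64(109), np.int64(92), np.int64(93), np.int64(102), np.int64(115), np.int64(122)]
0.054 [np.int64(104), np.int64(111), np.int64(110), np.int64(111), np.int64(109), np.int64(110), np.int64(108)]
0.058 [np.int64(82), np.int64(95), np.int64(109), np.int64(128), np.int64(118), np.int64(97), np.int64(84)]
0.062 [np.int64(84), np.int64(112), np.int64(144), np.int64(146), np.int64(113), np.int64(87), np.int64(84)]
0.066 [np.int64(88), np.int64(113), np.int64(149), np.int64(159), np.int64(130), np.int64(102), np.int64(94)]
0.07 [np.int64(90), np.int64(118), np.int64(149), np.int64(164), np.int64(142), np.int64(114), np.int64(116)]
0.074 [np.int64(70), np.int64(107), np.int64(138), np.int64(161), np.int64(147), np.int64(119), np.int64(112)]
0.078 [np.int64(82), np.int64(121), np.int64(159), np.int64(162), np.int64(133), np.int64(118), np.int64(122)]
0.082 [np.in
[... 1145 characters left out ...]
46), np.int64(153), np.int64(123), np.int64(87), np.int64(75)]
0.126 [np.int64(64), np.int64(90), np.int64(132), np.int64(155), np.int64(134), np.int64(91), np.int64(69)]
0.13 [np.int64(78), np.int64(78), np.int64(116), np.int64(146), np.int64(135), np.int64(102), np.int64(77)]
0.134 [np.int64(65), np.int64(81), np.int64(104), np.int64(106), np.int64(85), np.int64(74), np.int64(68)]
0.138 [np.int64(71), np.int64(66), np.int64(68), np.int64(72), np.int64(75), np.int64(72), np.int64(71)]
0.142 [np.int64(76), np.int64(66), np.int64(63), np.int64(67), np.int64(66), np.int64(62), np.int64(70)]
0.146 [np.int64(65), np.int64(65), np.int64(69), np.int64(69), np.int64(71), np.int64(69), np.int64(69)]
```

{"name": "apply_moves", "arguments": {
  "increments": [
    [[0.04, -0.001, 0, 0], [0.04, -0.001, 0, 0], [0.04, -0.001, 0, 0], [0.03, 0, 0, 0], [0, 0, 0, 0]]
  ]
}}

```text
t: 5.75
tcp_pos: [0.4292, 0.1606, 0.2727]
tool_rot: [0.67, 0.742, -0.012, 0.014]
force: [0.3, -0.4, 0.6]
finger_gap: 1.0
```

```bash
python3 -c "
from h import *
gog(.4223,.1713,.136,96.3)"
```

```text
t 5.75 grasp [0.4295 0.1586 0.2188] yaw 95.89 tilt [ 0.0047 -0.0363] gap 1.0 F [ 0.3 -0.4  0.6] 
 tool d [16.4 -5.9 82.2] spin -0.41
```

{"name": "apply_moves", "arguments": {
  "increments": [
    [[0.0135, -0.006, 0, -0.4], [0, 0, 0, 0], [0.0, 0, 0.01, 0], [0, 0, 0, 0]]
  ]
}}

```text
t: 6.15
tcp_pos: [0.4246, 0.1694, 0.2614]
tool_rot: [0.668, 0.744, -0.012, 0.015]
force: [-0.8, 0.1, -0.3]
finger_gap: 0.997
```

```bash
python3 - <<'E'
from h import *
gog(.4223,.1713,.136,96.3)
p,d=manip.snapshot("scene"); X=cloud("scene",d);c=[.4223,.1713]
P=X[(np.hypot(X[...,0]-c[0],X[...,1]-c[1])<.06)&(X[...,2]>.125)&(X[...,2]<.145)];print(len(P),rect(P))
cv2.imwrite("pics/s3.png",cv2.resize(p[120:280,340:480,::-1],None,fx=4,fy=3.7))
E
```

```text
t 6.15 grasp [0.4249 0.1674 0.2074] yaw 96.13 tilt [ 0.0065 -0.0382] gap 0.997 F [-0.8  0.1 -0.3] 
 tool d [ 7.  -2.4 71.2] spin -0.17
160 (array([422.8, 171.8]), array([59.5, 32.4]), 6.9)
```

View pics/s3.png

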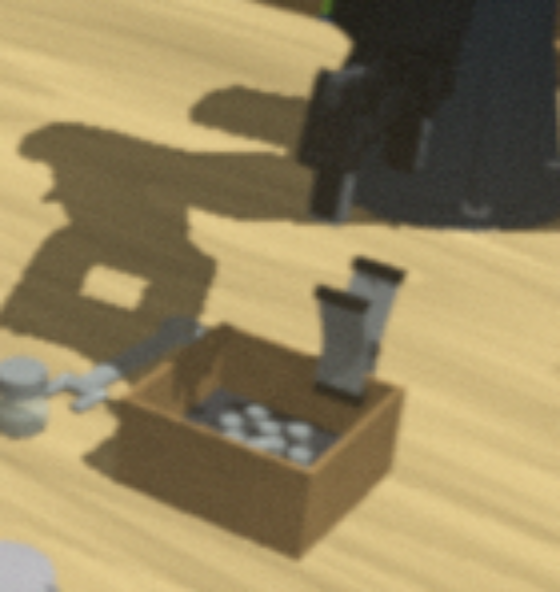

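{"name": "apply_moves", "arguments": {
  "increments": [
    [[0.006, -0.0025, 0.005, -0.2], [0.001, 0, 0.02, 0], [0, 0, 0.02, 0], [0, 0, 0.02, 0], [0, 0, 0.008, 0]]
  ]
}}

```text
t: 6.7
tcp_pos: [0.4249, 0.1721, 0.187]
tool_rot: [0.669, 0.743, -0.009, 0.018]
force: [0.5, 0.3, -0.4]
finger_gap: 1.002
```

```bash
python3 -c "
from h import *
gog(.4223,.1713,.132,96.3)"
```

```text
t 6.7 grasp [0.4257 0.1701 0.133 ] yaw 96.06 tilt [ 0.0137 -0.0372] gap 1.002 F [ 0.5  0.3 -0.4] 
 tool d [ 1.6 -3.2  0.9] spin -0.24
```

{"name": "apply_moves", "arguments": {
  "increments": [
    [[0.001, -0.003, 0.001, 0], [0, 0, 0, 0]]
  ]
}}

```text
t: 6.9
tcp_pos: [0.4212, 0.1726, 0.1849]
tool_rot: [0.669, 0.743, -0.01, 0.017]
force: [0.0, -0.1, 0.2]
finger_gap: 1.001
```

{"name": "apply_moves", "arguments": {
  "increments": [
    [[0, 0, 0, 0], [0, 0, 0, 0], [0, 0, 0, 0], [0, 0, 0, 0], [0, 0, 0, 0]]
  ],
  "fingers": 0,
  "newtons": 30
}}

```text
t: 7.4
tcp_pos: [0.4223, 0.173, 0.1873]
tool_rot: [0.669, 0.743, -0.008, 0.018]
force: [0.2, 0.1, -0.8]
finger_gap: 0.374
```

```bash
python3 - <<'E'
from h import *
gog(.4223,.1713,.132,96.3)
p,d=manip.snapshot("scene")
cv2.imwrite("pics/s4.png",cv2.resize(p[120:280,340:480,::-1],None,fx=4,fy=3.7))
E
```

```text
t 7.4 grasp [0.4232 0.171  0.1334] yaw 96.04 tilt [ 0.0163 -0.0367] gap 0.374 F [ 0.2  0.1 -0.8] 
 tool d [ 0.4 -0.9  1.4] spin -0.26
```

View pics/s4.png

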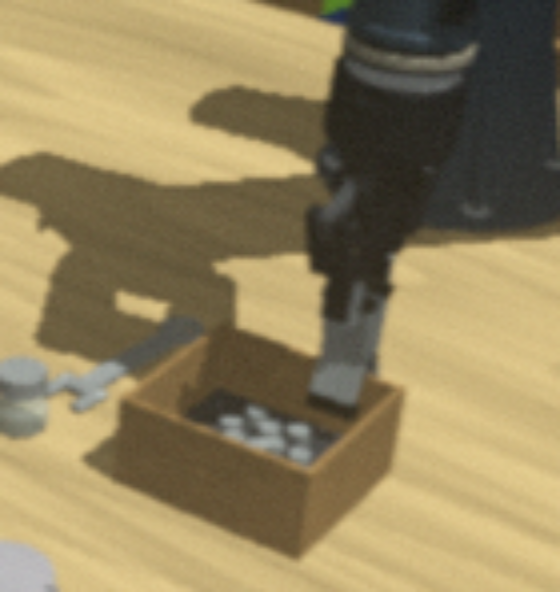

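{"name": "apply_moves", "arguments": {
  "increments": [
    [[0, 0, -0.01, 0], [0, 0, -0.015, 0], [0, 0, -0.02, 0], [0, 0, -0.02, 0], [0, 0, -0.02, 0]]
  ]
}}

```text
t: 7.95
tcp_pos: [0.4192, 0.1759, 0.2748]
tool_rot: [0.669, 0.743, -0.011, 0.016]
force: [0.3, -0.1, -0.1]
finger_gap: 0.375
```

{"name": "apply_moves", "arguments": {
  "increments": [
    [[0, 0, -0.015, 0], [0, 0, -0.01, 0], [0, 0, 0, 0], [0, 0, 0, 0]]
  ]
}}

```text
t: 8.35
tcp_pos: [0.4193, 0.1773, 0.3059]
tool_rot: [0.669, 0.743, -0.007, 0.019]
force: [0.2, -0.5, -2.5]
finger_gap: 0.375
```

```bash
python3 - <<'E'
from h import *
gog(.4826,-.148,.21,83.1)
p,d=manip.snapshot("scene")
cv2.imwrite("pics/s5.png",cv2.resize(p[60:260,300:480,::-1],None,fx=3,fy=3))
E
```

```text
t 8.35 grasp [0.4203 0.1753 0.252 ] yaw 96.05 tilt [ 0.0177 -0.036 ] gap 0.375 F [ 0.2 -0.5 -2.5] 
 tool d [-326.3   27.1   54.7] spin 12.95
```

View pics/s5.png

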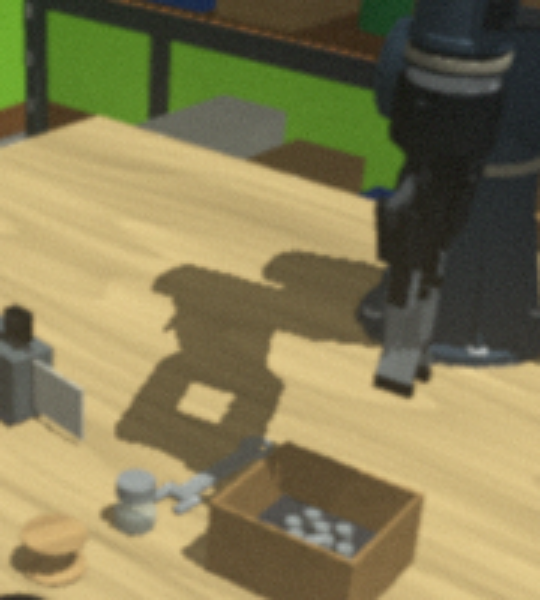

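{"name": "apply_moves", "arguments": {
  "increments": [
    [[-0.025, 0.006, 0, 1.3], [-0.03, 0.006, 0, 1.3], [-0.035, 0.006, 0, 1.3], [-0.035, 0.004, 0, 1.3], [-0.035, 0.002, 0, 1.3]]
  ]
}}

```text
t: 8.9
tcp_pos: [0.4511, 0.018, 0.3085]
tool_rot: [0.708, 0.706, -0.009, 0.016]
force: [-0.2, -0.8, -1.1]
finger_gap: 0.374
```

{"name": "apply_moves", "arguments": {
  "increments": [
    [[-0.035, 0, 0, 1.3], [-0.035, 0, 0, 1.3], [-0.03, 0, 0, 1.3], [-0.02, 0, 0, 1.3], [-0.01, 0, 0, 1.3]]
  ]
}}

```text
t: 9.4
tcp_pos: [0.4446, -0.1199, 0.3091]
tool_rot: [0.75, 0.661, -0.009, 0.013]
force: [0.6, 0.6, -0.9]
finger_gap: 0.377
```

```bash
python3 - <<'E'
from h import *
gog(.4826,-.148,.21,83.1)
E
```

```text
t 9.4 grasp [ 0.4448 -0.1217  0.2552] yaw 82.79 tilt [ 0.003  -0.0319] gap 0.377 F [ 0.6  0.6 -0.9] 
 tool d [-20.   40.5  46.1] spin -0.31
```

{"name": "apply_moves", "arguments": {
  "increments": [
    [[-0.01, 0.02, 0, -0.3], [-0.01, 0.02, 0.01, 0], [0, 0, 0.02, 0], [0, 0, 0.01, 0], [0, 0, 0, 0]]
  ]
}}

```text
t: 9.9
tcp_pos: [0.4815, -0.1465, 0.2661]
tool_rot: [0.75, 0.662, -0.01, 0.01]
force: [-0.6, 0.1, -0.5]
finger_gap: 0.375
```

```bash
python3 - <<'E'
from h import *
gog(.4826,-.148,.14,83.1)
o=[]
for n in("top","scene"):
    p,d=manip.snapshot(n);np.savez(f"{n}6.npz",p=p,d=d);X=cloud(n,d)
    c=proj(n,[.483,-.148,.1]).astype(int);print(n,c)
    x,y=c[0]-70,c[1]-55;o.append(cv2.resize(p[y:y+100,x:x+140,::-1],None,fx=4,fy=3,interpolation=2))
    near=np.hypot(X[...,0]-.483,X[...,1]+.148)<.05
    for a in np.arange(.08,.2,.01):
        P=X[near&(X[...,2]>a)&(X[...,2]<=a+.01)]
        if len(P)>4: print(round(a,2),len(P),rect(P))
cv2.imwrite("pics/c6.png",np.vstack(o))
E
```

```text
t 9.9 grasp [ 0.4814 -0.148   0.2122] yaw 82.84 tilt [-0.0022 -0.0279] gap 0.375 F [-0.6  0.1 -0.5] 
 tool d [ 2.2  1.1 72.1] spin -0.26
top [378 250]
scene [318 173]
0.08 9 (array([ 477.1, -195.6]), array([ 2.9, 11.8]), 77.8)
0.09 8 (array([ 479. , -196.1]), array([ 3. , 15.5]), 82.6)
0.1 12 (array([ 479. , -195.6]), array([13.2,  4. ]), 1.7)
0.12 50 (array([ 478.4, -145.2]), array([33.8, 38.8]), 81.4)
0.13 57 (array([ 478.4, -146.7]), array([37.7, 36.5]), 84.5)
0.14 41 (array([ 479.9, -144. ]), array([34.2, 31.7]), 80.6)
0.15 39 (array([ 486.3, -143.3]), array([23.5, 35.5]), 26.3)
0.16 43 (array([ 481. , -144.2]), array([18.4, 36.2]), 2.5)
0.17 42 (array([ 481.7, -144. ]), array([29.7, 20.8]), 82.9)
0.18 37 (array([ 481.2, -145.8]), array([30.9, 22.5]), 80.2)
0.19 43 (array([ 483.5, -143.7]), array([28.4, 44. ]), 83.5)
```

View pics/c6.png

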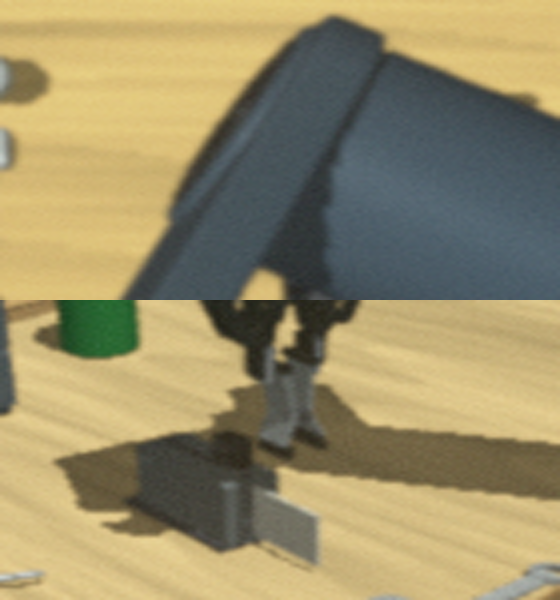

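```bash
python3 - <<'E'
from h import *
f=np.load("scene6.npz");X=cloud("scene",f["d"])
yw=np.radians(83.2);yv=np.array([np.cos(yw),np.sin(yw)]);xv=np.array([yv[1],-yv[0]])
H=np.array([.4825,-.1485])
Q=X[...,:2]-H;u=Q@yv;w=Q@xv;z=X[...,2]
m=(abs(u)<.03)&(abs(w)<.04)&(z>.1)&(z<.15)
print("zmin",z[m].min(),"u",np.percentile(u[m],[1,50,99])); 
for a in (.1,.115,.12,.125,.13,.135,.14):
    k=m&(z>=a)&(z<a+.005);print(a,k.sum(),np.sort(w[k]*1000).round(0).astype(int).tolist())
# card now
k=(abs(u)<.045)&(abs(w)<.015)&(z>.058)&(z<.07);print("card",k.sum(),np.percentile(u[k],[1,99]),np.percentile(w[k],[5,50,95]),np.polyfit(u[k],w[k],1))
k=(abs(u)<.045)&(abs(w)<.015)&(z>.02)&(z<.058);print("card face",k.sum(),np.percentile(w[k],[5,50,95]))
E
```

```text
zmin 0.11844096534884502 u [-0.01527429  0.00530229  0.02043625]
0.1 0 []
0.115 2 [10, 11]
0.12 23 [-23, -19, -19, -19, -18, -18, -17, -17, -17, -17, -17, -17, 9, 11, 12, 13, 13, 13, 13, 14, 14, 15, 15]
0.125 27 [-21, -19, -18, -17, -16, -16, -16, -15, -15, -14, 7, 8, 10, 11, 11, 11, 11, 12, 12, 12, 12, 13, 13, 13, 14, 15, 15]
0.13 36 [-23, -22, -21, -20, -20, -19, -19, -19, -19, -19, -18, -18, -18, -17, -17, -16, -16, -15, -14, -14, -14, 5, 9, 10, 10, 10, 11, 12, 12, 12, 13, 13, 13, 13, 14, 14]
0.135 21 [-22, -21, -20, -20, -19, -19, -19, -18, 10, 11, 11, 11, 11, 11, 12, 12, 13, 13, 13, 14, 14]
0.14 19 [-18, -17, -17, -16, -15, -15, 9, 9, 10, 10, 11, 11, 11, 11, 11, 11, 12, 13, 14]
card 75 [-0.04205474  0.03766092] [-0.01115726  0.00082986  0.01078739] [0.00835478 0.0005373 ]
card face 238 [-0.00149173  0.00104685  0.01129262]
```

{"name": "apply_moves", "arguments": {
  "increments": [
    [[0, 0.003, 0, -0.3], [0, 0, 0.015, 0], [0, 0, 0.02, 0], [0, 0, 0.005, 0], [0, 0, 0, 0]]
  ]
}}

```text
t: 10.5
tcp_pos: [0.4873, -0.1478, 0.2309]
tool_rot: [0.747, 0.665, -0.008, 0.015]
force: [0.0, -0.0, -0.2]
finger_gap: 0.372
```

```bash
cat > chk.py <<'E'
from h import *
import sys
gog(.484,-.148,.14,83.1)
yw=np.radians(83.2);yv=np.array([np.cos(yw),np.sin(yw)]);xv=np.array([yv[1],-yv[0]])
H=np.array([.4825,-.1485]);zc=float(sys.argv[1])
p,d=manip.snapshot("scene");X=cloud("scene",d)
Q=X[...,:2]-H;u=Q@yv;w=Q@xv;z=X[...,2]
m=(abs(u)<.03)&(abs(w)<.04)
for a in np.arange(zc-.015,zc+.036,.005):
    k=m&(z>=a)&(z<a+.005);print(round(a,3),np.sort(w[k]*1000).round(0).astype(int).tolist())
c=proj("scene",[.483,-.148,.08]).astype(int);x,y=c[0]-60,c[1]-60
cv2.imwrite(sys.argv[2],cv2.resize(p[y:y+100,x:x+120,::-1],None,fx=6,fy=6,interpolation=2))
E
python3 chk.py .07 pics/c7.png
```

```text
t 10.5 grasp [ 0.4877 -0.1496  0.177 ] yaw 83.31 tilt [ 0.0082 -0.0333] gap 0.372 F [ 0.  -0.  -0.2] 
 tool d [ 2.3 -4.3 36.9] spin 0.21
0.055 [-1, 0, 0, 0, 0, 0, 0, 1, 1, 1, 1, 2, 2, 2, 2, 3, 5]
0.06 [-3, -3, -2, -2, -1, -1, 0, 0, 0, 0, 1, 1, 1, 1, 2, 2, 2, 2, 2, 2, 2, 2, 2, 3]
0.065 [0, 1, 1, 2, 3]
0.07 []
0.075 []
0.08 [-16, -13, -13, -12, 19]
0.085 [-13, -11, -11, -10, -10, -10, -9, -9, -9, -9, 15, 17, 17, 17, 18, 20, 20, 21, 21, 21, 21, 21, 21, 21, 22, 24]
0.09 [-15, -14, -10, -9, -9, -9, -9, -9, -6, 12, 16, 18, 18, 18, 18, 18, 19, 19, 19, 19, 20, 20, 20, 20, 21, 23]
0.095 [-14, -14, -13, -12, -12, -12, -12, -11, -11, -10, -9, -9, -9, -8, -7, -7, -6, 13, 15, 18, 18, 19, 19, 19, 20, 22, 23]
0.1 [-16, -13, -13, -11, -11, -11, -10, -10, -9, 16, 17, 17, 18, 18, 18, 18, 18, 19, 19, 20, 21, 21, 22, 22, 24]
0.105 [-12, -10, -10, -9, -9, 11, 16, 17, 17, 17, 18, 18, 18, 18, 19, 20]
```

View pics/c7.png

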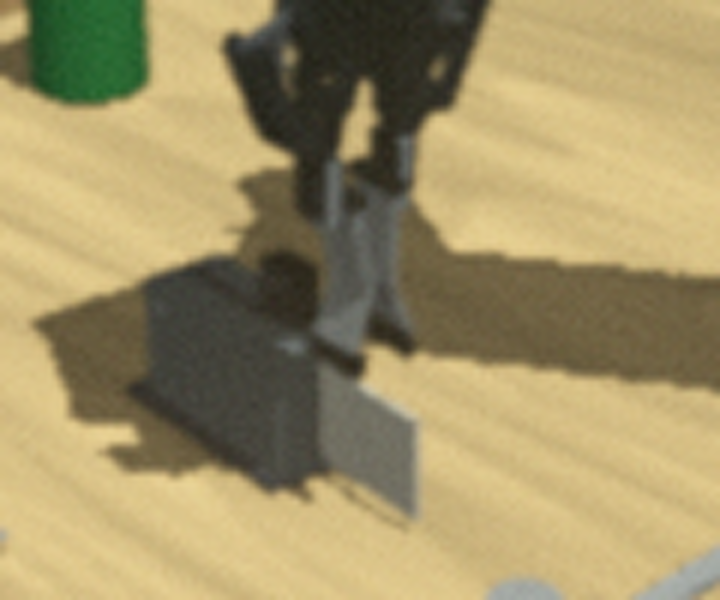

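{"name": "apply_moves", "arguments": {
  "increments": [
    [[0.002, -0.003, 0, 0], [0, 0, 0, 0]]
  ]
}}

```text
t: 10.75
tcp_pos: [0.4851, -0.1455, 0.2327]
tool_rot: [0.747, 0.665, -0.007, 0.017]
force: [-0.3, -0.3, -0.2]
finger_gap: 0.373
```

```bash
sed -i 's/^c=proj/k=m\&(z>.08)\&(z<.1);print("u",np.percentile(u[k],[2,50,98]).round(4))\nc=proj/' chk.py; python3 chk.py .07 pics/c8.png
```

```text
t 10.75 grasp [ 0.4857 -0.1473  0.1787] yaw 83.32 tilt [ 0.0109 -0.0348] gap 0.373 F [-0.3 -0.3 -0.2] 
 tool d [ 0.5 -2.1 38.7] spin 0.22
0.055 [-3, -2, -2, -1, -1, -1, 0, 0, 0, 0, 1, 1, 1, 1, 1, 2, 2, 2, 3, 3, 3, 3, 3]
0.06 [-3, -2, -2, -1, -1, -1, -1, -1, 0, 0, 0, 0, 1, 1, 1, 1, 2, 2, 2, 2, 2, 2, 5]
0.065 [0, 0, 0, 2, 2, 3]
0.07 []
0.075 []
0.08 [11]
0.085 [-17, -15, -14, -13, -12, -12, -9, 13, 15, 17, 17, 17, 18, 18, 18, 19, 19, 20, 20]
0.09 [-16, -15, -12, -12, -12, -12, -11, -11, -9, -9, -8, 13, 15, 16, 17, 18, 18, 18, 18, 19, 19, 19, 19]
0.095 [-16, -16, -15, -15, -15, -13, -13, -13, -12, -12, -12, -12, -12, -10, -10, -9, -9, -8, 11, 12, 15, 16, 16, 16, 17, 17, 17, 17, 17, 17, 18, 18, 18, 19, 19, 20, 21]
0.1 [-18, -16, -16, -15, -14, -14, -14, -14, -12, -10, -9, 15, 16, 16, 16, 17, 17, 17, 18, 18, 18, 19]
0.105 [-13, -13, -13, -13, -11, -11, 13, 14, 14, 14, 14, 15, 15, 16, 16, 16, 17, 18, 20]
u [-0.0122  0.0091  0.0201]
```

{"name": "apply_moves", "arguments": {
  "increments": [
    [[0, -0.002, 0.005, 0], [0, 0, 0.004, 0], [0, 0, 0, 0]]
  ]
}}

```text
t: 11.1
tcp_pos: [0.4838, -0.1461, 0.2242]
tool_rot: [0.747, 0.665, -0.007, 0.018]
force: [-0.1, 0.1, -1.3]
finger_gap: 0.374
```

```bash
python3 chk.py .065 pics/c9.png
```

```text
t 11.1 grasp [ 0.4846 -0.148   0.1702] yaw 83.32 tilt [ 0.0141 -0.0366] gap 0.374 F [-0.1  0.1 -1.3] 
 tool d [ 1.  -1.2 30.2] spin 0.22
0.05 [-2, -1, -1, -1, 0, 0, 0, 0, 1, 1, 1, 1, 1, 1, 2, 2, 2, 2, 2]
0.055 [-1, -1, 0, 0, 0, 0, 0, 1, 1, 1, 2, 2, 2, 2, 2, 2, 2, 3, 3, 3]
0.06 [-3, -2, -1, 0, 0, 1, 1, 1, 1, 1, 2, 2, 2, 3, 3, 3, 3, 5]
0.065 [0, 1, 3]
0.07 []
0.075 [-15, -15, -14, -13, -13, -12, -12, 15, 16, 16, 17, 17, 17, 18]
0.08 [-20, -18, -15, -14, -13, -13, -12, -12, -12, -11, -10, 10, 12, 13, 15, 15, 15, 15, 16, 16, 17, 17, 18, 18, 18, 18, 19, 20]
0.085 [-18, -17, -17, -17, -16, -14, -14, -14, -14, -12, -12, -12, -11, -11, -11, -10, -9, -9, 13, 15, 15, 16, 16, 17, 17, 17, 17, 17, 18, 18]
0.09 [-17, -17, -17, -16, -16, -15, -15, -15, -15, -13, -11, -10, 14, 14, 14, 17, 17, 17, 17, 17, 18, 18, 18, 18, 19]
0.095 [-16, -14, -14, -13, 11, 14, 14, 14, 14, 15, 15, 15, 15, 15, 16, 16, 16, 16, 17, 18]
0.1 [-13, -12, -12, -11, -10, 11, 12, 13, 13, 13, 13, 14, 14, 14, 15, 15, 15, 16]
u [-0.013   0.0055  0.0196]
```

View pics/c9.png

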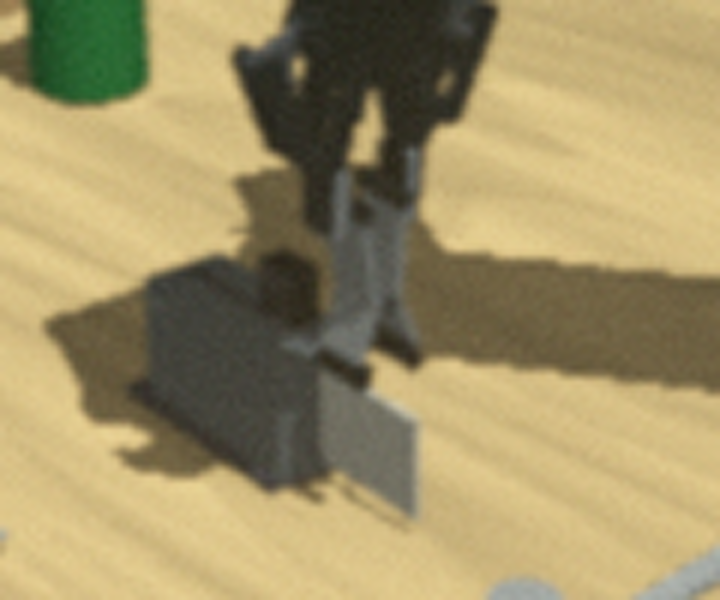

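{"name": "apply_moves", "arguments": {
  "increments": [
    [[0, -0.001, 0.008, 0], [0, 0, 0.008, 0], [0, 0, 0.004, 0], [0, 0, 0, 0]]
  ]
}}

```text
t: 11.55
tcp_pos: [0.483, -0.1468, 0.2021]
tool_rot: [0.747, 0.665, -0.007, 0.018]
force: [-0.3, -0.4, -0.5]
finger_gap: 0.377
```

```bash
python3 chk.py .06 pics/c10.png
```

```text
t 11.55 grasp [ 0.4837 -0.1488  0.1481] yaw 83.31 tilt [ 0.0133 -0.0362] gap 0.377 F [-0.3 -0.4 -0.5] 
 tool d [1.1 0.1 8.1] spin 0.21
0.045 [-2, 0, 0, 1, 1, 1, 1, 3]
0.05 [0, 1, 1, 1, 1, 2, 2, 4]
0.055 [-20, -16, -16, -15, -14, -14, -14, -14, -13, -13, -1, -1, -1, -1, 0, 0, 1, 1, 1, 2, 9, 11, 12, 15, 16, 16, 16, 16, 16, 16, 17, 17, 17, 18, 18, 20]
0.06 [-18, -15, -13, -12, -12, -11, -11, -11, -11, -10, -3, -2, -1, -1, -1, 1, 1, 1, 13, 15, 15, 15, 15, 16, 16, 17, 17, 17, 17, 18]
0.065 [-19, -19, -17, -16, -16, -15, -15, -15, -15, -14, -14, -13, -13, -11, -11, -10, -9, -9, -2, 1, 1, 1, 9, 12, 12, 13, 15, 15, 15, 16, 16, 16, 16, 16, 17, 17]
0.07 [-18, -17, -17, -16, -15, -15, -14, 11, 12, 15, 15, 15, 15, 15, 16, 16, 16, 17, 17, 17, 18, 19]
0.075 [-16, -15, -13, -13, 11, 11, 12, 13, 13, 13, 14, 14, 14, 15, 15, 16]
0.08 [-12, -11, -11, 8, 9, 10, 10, 11, 11, 12, 12, 12, 12, 12, 12, 13, 13, 13, 15, 15]
0.085 [-11, -11, -3, 0, 8, 9, 9, 10, 10, 11, 11, 11, 11, 11, 12, 12, 13]
0.09 [-10, -7, -1, -1, 5, 6, 6, 7, 7, 8, 8, 8, 8, 9, 10, 10, 10, 10, 11]
0.095 [-9, -7, -7, -7, -4, -3, -2, -1, 1, 2, 3, 5, 6, 7, 7, 7, 7, 7, 8, 8, 9, 9, 10]
u [-0.012   0.0091  0.0188]
```

View pics/c10.png

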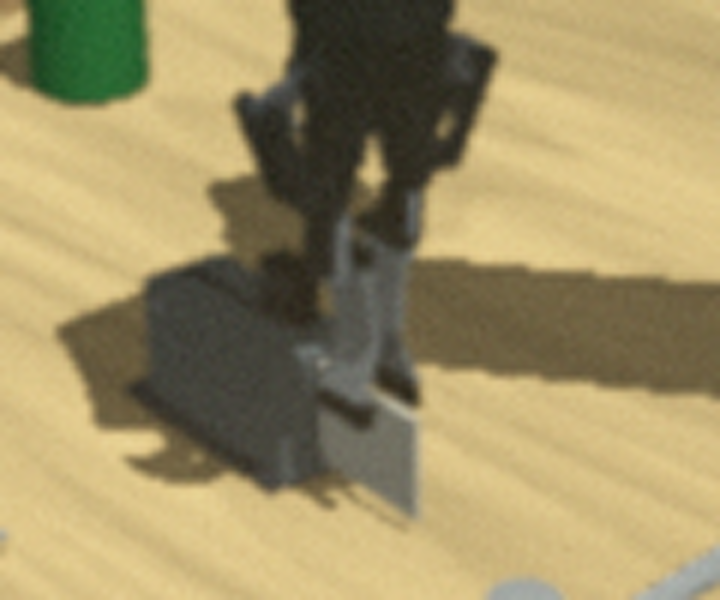

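{"name": "apply_moves", "arguments": {
  "increments": [
    [[0, 0, 0.006, 0], [0, 0, 0.003, 0], [0, 0, 0, 0], [0, 0, 0, 0]]
  ]
}}

```text
t: 12.0
tcp_pos: [0.4835, -0.1473, 0.1926]
tool_rot: [0.747, 0.665, -0.007, 0.018]
force: [-0.4, 0.8, -1.0]
finger_gap: 0.375
```

```bash
python3 chk.py .05 pics/c11.png; python3 -c "
from h import *
s=manip.sense();print(s['qd'].round(4),s['force'])"
```

```text
t 12.0 grasp [ 0.4843 -0.1493  0.1387] yaw 83.3 tilt [ 0.0141 -0.0366] gap 0.375 F [-0.4  0.8 -1. ] 
 tool d [ 1.2 -0.4 -1.4] spin 0.2
0.035 [-1, -1, 0, 0, 1, 1, 2, 2, 4]
0.04 [-1, -1, 0, 0, 0, 1, 2, 2, 4]
0.045 [-1, -1, -1, 0, 0, 0, 1, 2, 2, 2, 3, 12, 14, 15, 15, 16, 16, 16, 17, 17, 17, 17, 18, 19, 20, 20]
0.05 [-17, -2, -1, 0, 1, 2, 2, 3, 10, 11, 13, 15, 15, 15, 16, 16, 16, 17, 17, 18, 19, 19]
0.055 [-18, -17, -16, -15, -15, -14, -14, -14, -14, -14, -13, -13, -13, -12, -11, -9, -2, -1, 0, 0, 0, 1, 1, 2, 2, 2, 9, 12, 14, 14, 15, 16, 17, 17, 18]
0.06 [-18, -17, -17, -16, -16, -15, -14, -14, -14, -9, -1, 0, 0, 0, 1, 1, 1, 1, 2, 3, 12, 15, 15, 15, 16, 16, 16, 17, 17, 17, 17, 17, 17, 18, 19, 19]
0.065 [-16, -15, -14, -12, -12, -1, 2, 2, 12, 13, 14, 14, 15, 15, 16, 16, 16, 17, 17, 17]
0.07 [-11, -10, 8, 10, 11, 11, 12, 12, 12, 12, 12, 12, 13, 13, 14, 14, 14, 14, 15, 15]
0.075 [-11, -9, 8, 8, 9, 10, 10, 11, 11, 12, 12, 13, 14]
0.08 [-8, -7, -3, 1, 3, 6, 6, 8, 8, 8, 9, 9, 9, 9, 10, 10, 10, 11, 11, 11, 12, 12]
0.085 [-9, -7, -4, 0, 2, 3, 5, 5, 7, 7, 7, 7, 8, 8, 9, 10]
u [-0.0136  0.0072  0.0195]
[-0.0015 -0.0044 -0.0015 -0.0002  0.0012 -0.0013] [-1.16648234 -0.05229342 -0.75916331]
```

View pics/c11.png

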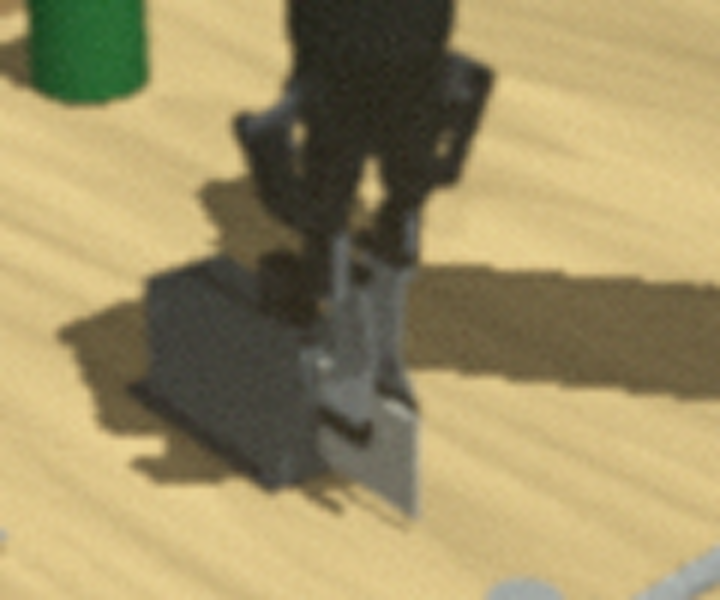

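```bash
python3 -c "
from station import manip
print(manip.sign_off())"
```

```text
the job is handed in; nothing more can be done
None
```

I pinched the selector grip and drew it to its end stop. Then I squeezed the clip, lifted it off the bin wall, and lowered it astride the bared card. I handed the job in at about 12 s of the 51 s allowed, with the clip still squeezed at a 30 N grip setting.

**Last checks before hand-in (scene camera depth):**
- **Jaw ends:** about 45 mm above the table, roughly 20 mm below the card's top edge. Their inner faces are about 10 mm from the card's mid plane on each side.
- **Along the card:** the clip is about 3 mm off the middle of the bare part, taken from its visible extent.
- **Clip opening:** the gripper read 0.375 (about 32 mm), against 34 mm over the rolls when the clip is fully open.
- **Contact:** the force reading was within about 1.2 N on each axis, no more than its scatter in free motion, and the arm was at rest. That reading is too coarse to prove the 0.5 N limit. The depth view showed clear space between jaws and card.

**Checks that disagreed:**
- **Selector travel:** the cameras put the grip's travel at 71–73 mm and the visible card at about 76 mm, where 78 mm was expected. A 13 N push against a grip that slides at 1.5 N showed it was at the stop, so I did not push again.
- **Tool tilt:** the tool picked up a tilt of about 2° while pulling the selector, and I could not correct it. The clearances above were measured with it included.

I kept the path clear of the other objects but did not re-measure where they stand afterwards.

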